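# Show the hidden bolt to the overhead camera with an inspection mirror

## Task

The torque stripe on the big hex bolt in the side of the white lamp base has to be recorded, but the camera on the stand looks straight down and sees that side only edge-on. Pick up the inspection mirror and hold its glass about 100 mm straight out from the bolt, level with it, angled so that the camera, looking down into the glass, sees the bolt head reflected in the middle of it. Finish while still holding the mirror steady in the gripper like that, clear of the bench; do not knock the lamp base or the camera stand, and leave the other tools where they lie.

Things in the scene. Friction and masses are not known exactly. Their poses are not given: they have to be found in the camera images.
- mirror: Loose hand inspection mirror, about 0.2 kg, lying on the bench. Black grip 130 x 22 x 18 mm (along x, y, z); a thin steel rod leads from its +x end, cranked up 27 mm, to a flat rectangular mirror head. Origin: centre of the grip's underside; x along the grip towards the head, z up while it lies. Balance point about 35 mm from the origin towards the head.
- grip (a point): Good place to grasp the mirror: near its balance point, 30 mm from the grip's middle towards the head, at mid height of the grip (9 mm above its underside). The grip is 22 mm wide here. Axes as mirror.
- glass (a point): Centre of the reflecting front of the glass (80 x 54 mm in a frame 88 x 60 x 4 mm), 185 mm ahead of the grip's middle and about 36 mm above its underside. x along the 80 mm side, as mirror; z straight out of the reflecting face. While the mirror lies on the bench the glass looks to the left of where the grip points, and upwards.
- head (a joint): Stiff swivel of the mirror head about the rod (an axis along x of mirror): 0 when the glass looks along the grip's z, growing as it leans to the left (+y), 1.57 would be square to the left. It starts anywhere from 0.85 to 1.35 and stays where it is (it slips only above 0.15 N m).
- station: Fixed copy stand (camera stand) with a white lamp base on it; origin on the bench, z up. In mm: plate x -150..210, y -120..180, 12 high; lamp body x -100..160, y -70..100; ribbed cover x -110..170, y -95..125, top at 140, black disc on it to 152. Side with the bolt looks along -y (robot's right). 32 mm column at x 40, y 155; its arm, 450 to 505 high, runs along -y to the camera.
- bolt (a point): Centre of the front of the hex bolt head (22 mm across, the largest on that side, with a paint stripe) in the side of the lamp base: at x 0, y -80, z 95 mm of station, standing 10 mm proud of the side; it looks along -y of station. Axes as station.
- lens (a point): Centre of the camera's lens, which looks straight down: at x 40, y -190, z 400 mm of station. The camera above it is 46 mm square, up to 500 mm high.
- aim_near (a point): Point in the air on the line from bolt to lens, 72 mm from the bolt. By the law of reflection the camera sees the bolt in the glass where the perpendicular from this point meets the glass (exact if bolt and lens are 22 : 78 as far in front of its plane). With the glass 80 to 100 mm from the bolt, its z axis must pass through here to show the bolt in mid-glass.
- aim_far (a point): The same on the same line, 93 mm from the bolt, for a glass 100 to 125 mm from the bolt (ratio 28.5 : 71.5).
- split (a point): Only for judging: point on the line from lens through bolt, carried on 163 mm beyond the bolt. aim_near counts while it lies behind the plane of the glass (negative z of glass), aim_far while in front.
- butt (a point): Underside of the rear end of the mirror's grip, 65 mm behind its middle; it must be well off the bench (over 20 mm) when the mirror is held. The bench top is at height 0.
- driver: Loose screwdriver with a blue handle, 190 mm long, lying on the bench beyond the mirror, right of the stand; leave it alone.
- cutters: Loose side cutters, 130 mm long and 16 mm high, lying on the bench near the robot; leave them alone.
- screws: Loose open grey tray, 100 x 130 x 35 mm, with screws, on the bench at the near right; leave it alone.

How it is judged (in metres and radians):
On the way:
1. the inspection mirror is gripped and lifted off the bench (contact force between the fingers and mirror above 1 N and height (world z) of grip above 0.045 m and height (world z) of butt above 0.02 m), for 0.2 s.
At the end, for the whole second after the job is handed in: Held by the fingers alone (over 1 N), steady, off bench and station; glass centre 80 to 125 mm from the bolt, within 30 mm of straight out sideways and in height; the lens sees the bolt's image within 30 mm (along the long side) and 18 mm (across) of mid-glass (contact force between the fingers and mirror above 1 N and height (world z) of butt above 0.02 m and contact force between mirror and station below 0.2 N and x of glass in the frame of station between -0.03 and 0.03 m and z of glass in the frame of station between 0.065 and 0.125 m and distance between glass and bolt between 0.08 and 0.125 m and y of glass in the frame of station below -0.14 m and ((z of split in the frame of glass below 0 m and z of aim_near in the frame of glass above 0 m and x of aim_near in the frame of glass between -0.03 and 0.03 m and y of aim_near in the frame of glass between -0.018 and 0.018 m) or (z of each of split, aim_far in the frame of glass above 0 m and x of aim_far in the frame of glass between -0.03 and 0.03 m and y of aim_far in the frame of glass between -0.018 and 0.018 m)) and linear speed of mirror below 0.03 m/s and angular speed of mirror below 0.2 rad/s); the arm keeps its last pose, push and grip.
It fails at once if the lamp base or the camera stand is knocked (contact over 4 N) (contact force between station and anything else above 4 N).
It fails at once if another tool is moved by more than 20 mm (distance of any of driver, cutters, screws from where it was at the start of the episode above 0.02 m).
It also fails if it takes over 35 s, if anything falls off the work surface, if the arm or the gripper's body presses on something with over 40 N, if the wrist force passes 120 N, or if a joint passes its speed limit or range.

## Robot

A 7-joint arm with a two-finger parallel gripper is mounted at the origin on the work surface. World frame = base frame: x ahead of the robot, y to its left, z up, the work surface at z = 0. Lengths are in m, angles in degrees, forces in N, time in s.
With the tool pointing down it reaches from about 0.425 to 0.875 m from the base axis. Payload 4.7 kg.
Tool frame: the origin (TCP) lies midway between the tips of the shut fingers; the grasp point (between the pads) lies 19 mm behind it; z points along the fingers, y is the direction in which the jaws open and shut (so a half turn about z gives the same grasp; the last joint's range is limited). The gripper opens to 87 mm and grips with 3 to 60 N. Pads are 19 mm wide; open, the fingers measure 117 mm over their backs; the gripper's body (75 mm by 190 mm) begins 51 mm behind the grasp point.
Start: joints at [-69.551, 18.392, -4.016, 83.108, 1.295, 78.541, -3.26], TCP at [0.219, 0.612, 0.187] pointing down, gripper open.
Joint ranges: [-163.93, 163.93], [-17.29, 119.83], [-79.2, 71.16], [3.27, 140.29], [-89.18, 269.18], [5.43, 117.66], [-154.24, 154.24]. Speed limits (degrees/s): [147.25, 147.25, 180, 180, 180, 180, 180].

## Interface

Orientations are given as [roll, pitch, yaw] about the fixed x, y, z axes, in that order (R = Rz(yaw) Ry(pitch) Rx(roll)).
In Python, from cell import env gives the robot as it stands. The module is installed in compiled form; this text tells all that it offers.
- The arm moves only by the tool servo_tool, never from a script. Its argument "plan" is a list of rows, each a list of 3 entries, a list of its own where there are three numbers: the opening, from 0 (shut) to 1 (fully open), then the shift along the tool's x, y, z in cm, then the turn, a rotation vector about the tool's x, y, z in degrees. A call has 1 to 20 rows; each row shifts and turns the pose as measured when the row begins, along the tool's axes as they then stand; what a row does not reach is not made up. A row lasts 1/12 s, in which the tool goes at most 41.7 mm and 7.16 degrees, less where a joint would pass 70% of its speed; a pose out of reach is approached as far as the arm can. A call is refused whole if a number of a shift passes 4.17 or a number of a turn 7.16, either way. A call with a gripper value outside its range is refused whole. The fingers move at their own pace and stop on an object; "force" is the grip in N (left out, the last holds). Time passes only in rows, so rows that do not move let the fingers close. It gives the time, the measured TCP pose, the force and the opening at its end, in the units of the state.
- env.get_obs(): the state, without advancing time (a new reading comes with each control period).
- env.read_camera(name): name is "scene" or "side" or "wrist"; returns a dict with "image" (384x512x3 uint8, blue, green, red), "fx", "fy", "cx", "cy" (pixels), "rvec" (rotation vector, rad) and "tvec" (3), from world to camera coordinates, as OpenCV has them; the wrist camera has in their place "T_tool_cam" (4x4, takes a point from camera to tool coordinates, whose origin is the TCP and whose axes are the flange's). Camera axes: x right, y down, z forward; pixel columns grow to the right and rows downward; lengths in m; the calibration is good to about 2 mm. A picture is of the moment at which its call begins: read the wrist's pose just before it. There is no depth.
- env.sign_off(): hands the job in, once; it reports no verdict.
The state is a dict: "time_s": time; "qpos": joint angles; "joint_velocities": joint speeds; "effort": joint torques, N m; "tool_pos": TCP position; "tool_rot": TCP orientation; "force": force on the tool from outside, world axes, zero at the start; "wrist_torque": the same for the moment, N m; "grip_width": finger opening in m.
Only numpy, scipy, OpenCV 4.12 (cv2) and the standard library are available. Lean on these libraries where they do the work, as an engineer would, in place of code of your own. Each camera call takes 0.05 s, during which the arm holds its last target. There are 200 camera calls.

## Working session

There is one attempt and no reset: what is moved stays moved. The work goes in short steps, Python scripts to look and compute and a tool call to move; the robot and the scene stay as the last step left them, time stands still between calls to the robot, and variables do not carry over. Pictures are saved under pics/ and viewed, about 8 in all and at most 12, crops included, and the job is handed in when it is done.

Besides the shell and the picture viewer there is one more tool, called after "Emit:" as name([rows], argument=value, ...), one row to a line, values as JSON. servo_tool: Moves the arm, as the interface text tells. Its arguments: {"type":"object","properties":{"plan":{"type":"array"},"force":{"type":"number"}},"required":["plan"]}

```bash
mkdir -p pics; cat > h.py <<'E'
import numpy as np, cv2
from scipy.spatial.transform import Rotation as R
from cell import env
def Tt(o):
    T=np.eye(4);T[:3,:3]=R.from_euler('xyz',o['tool_rot'],degrees=True).as_matrix();T[:3,3]=o['tool_pos'];return T
def cam(n):
    o=env.get_obs();c=env.read_camera(n)
    if n=='wrist': Tc=Tt(o)@np.array(c['T_tool_cam'])
    else:
        M=np.eye(4);M[:3,:3]=cv2.Rodrigues(np.array(c['rvec'],float))[0];M[:3,3]=np.ravel(c['tvec']);Tc=np.linalg.inv(M)
    return dict(im=c['image'],K=(c['fx'],c['fy'],c['cx'],c['cy']),T=Tc)
def ray(c,uv):
    fx,fy,cx,cy=c['K'];d=np.array([(uv[0]-cx)/fx,(uv[1]-cy)/fy,1.]);d=c['T'][:3,:3]@d
    return c['T'][:3,3],d/np.linalg.norm(d)
def onz(c,uv,z):
    o,d=ray(c,uv);return o+d*(z-o[2])/d[2]
def tri(rs):
    A=sum(np.eye(3)-np.outer(d,d) for o,d in rs);b=sum((np.eye(3)-np.outer(d,d))@o for o,d in rs)
    p=np.linalg.solve(A,b);return p,[np.linalg.norm(np.cross(p-o,d)) for o,d in rs]
def proj(c,p):
    q=np.linalg.inv(c['T'])@np.r_[p,1];fx,fy,cx,cy=c['K'];return np.array([fx*q[0]/q[2]+cx,fy*q[1]/q[2]+cy])
E
python3 - <<'E'
from h import *
import pickle
print(env.get_obs())
C={n:cam(n) for n in('scene','side','wrist')}
pickle.dump(C,open('c0.pkl','wb'))
for n,c in C.items(): print(n,c['K'],c['T'].round(3).tolist()); cv2.imwrite(f'pics/{n}0.png',cv2.resize(c['im'],(800,600)))
E
```

```text
{'time_s': 0.0, 'qpos': array([-69.5512966 ,  18.43899855,  -4.01731829,  83.17639013,
         1.29615254,  78.54045501,  -3.25980472]), 'joint_velocities': array([ 0.00680603, -0.01990708,  0.10754552, -0.00409752,  0.02339192,
        0.12145102,  0.06440672]), 'effort': array([-1.18628691e-04, -4.91284633e+01, -4.03884770e-01, -3.12529922e+01,
       -6.39070035e-02,  4.36598633e-02,  1.75655318e-04]), 'tool_pos': array([0.21830752, 0.61157057, 0.18574949]), 'tool_rot': array([-1.79889474e+02,  6.38494798e-03,  1.60363206e+02]), 'force': array([ 0.55451387, -0.28453978, -1.0529908 ]), 'wrist_torque': array([-0.03536985, -0.05366478,  0.00187718]), 'grip_width': 0.08724324841000804}
scene (389.23538388733647, 389.23538388733647, 259.6317137671247, 190.30730483855348) [[0.524, 0.705, -0.479, 1.065], [0.852, -0.437, 0.289, -0.389], [-0.005, -0.559, -0.829, 1.059], [0.0, 0.0, 0.0, 1.0]]
side (404.5233895777627, 404.5233895777627, 252.23500180991826, 196.44480599182785) [[0.985, -0.133, 0.109, 0.463], [-0.172, -0.752, 0.636, -0.774], [-0.003, -0.645, -0.764, 1.023], [0.0, 0.0, 0.0, 1.0]]
wrist (310.71779719561096, 310.71779719561096, 255.8205046055968, 190.32098213464374) [[0.335, 0.899, 0.282, 0.141], [0.942, -0.319, -0.102, 0.64], [-0.002, 0.3, -0.954, 0.383], [0.0, 0.0, 0.0, 1.0]]
```

View pics/scene0.png

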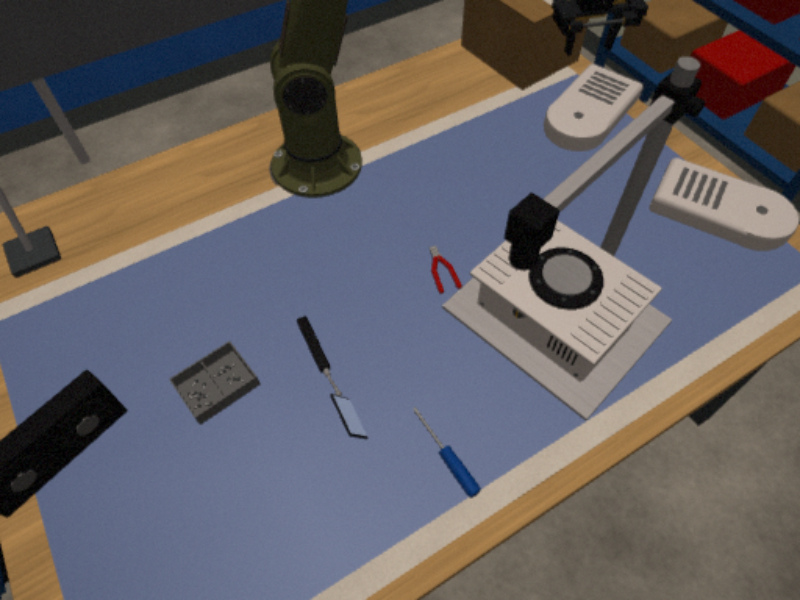

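View pics/side0.png

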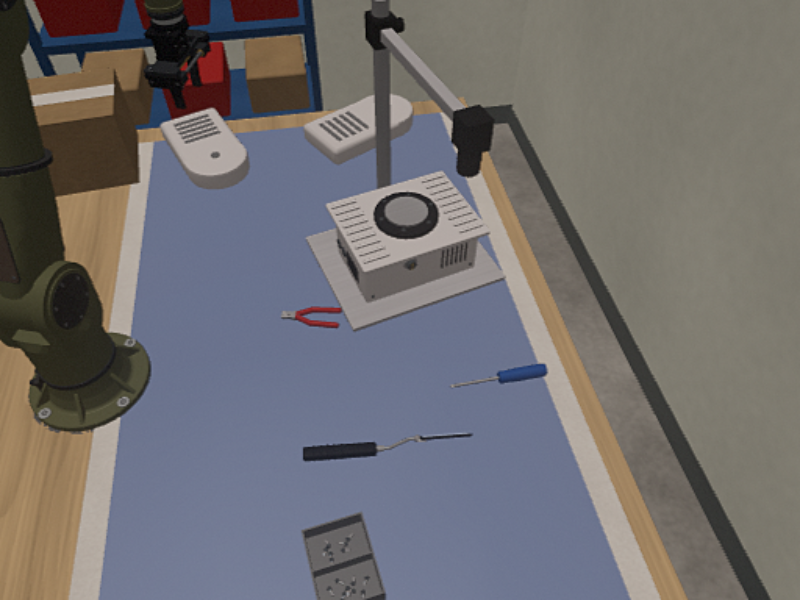

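The scene picture shows the mirror at about (312,343)–(350,420), with its glass facing the station side. The stand plate corners are at (443,308), (587,414) and (668,322), and the bolt is near (518,312). In the side picture the mirror runs from (305,453) to (470,435), the bolt is at (410,264) and the plate corners are at (307,240), (355,327) and (504,277).

```bash
python3 - <<'E'
from h import *
import pickle
C=pickle.load(open('c0.pkl','rb'));S,D=C['scene'],C['side']
k=.64
def t(n,a,b):
    p,e=tri([ray(S,np.array(a)*k),ray(D,np.array(b)*k)]);print(n,(p*1000).round(0),(np.array(e)*1000).round(1));return p
t('bolt',(518,312),(410,264))
for n,a,b in [('p1 (-150,-120)',(443,308),(355,327)),('p2 (210,-120)',(587,414),(504,277))]:
    t(n,a,b);print(onz(S,np.array(a)*k,.012).round(3),onz(D,np.array(b)*k,.012).round(3))
print('p3 (210,180)',onz(S,np.array((669,322))*k,.012).round(3)); print('p4 (-150,180)',onz(D,np.array((307,240))*k,.012).round(3))
t('disc',(567,275),(406,214))
# grip masks
for n,c,(x0,x1,y0,y1) in [('scene',S,(185,215,198,242)),('side',D,(190,243,278,298))]:
    g=c['im'].max(2);m=np.zeros_like(g);m[y0:y1,x0:x1]=(g[y0:y1,x0:x1]<60)*255
    cs,_=cv2.findContours(m,cv2.RETR_EXTERNAL,cv2.CHAIN_APPROX_NONE);q=max(cs,key=cv2.contourArea)
    r=cv2.minAreaRect(q);print(n,r)
    b=cv2.boxPoints(r)
    for z in (0,.018):print(z,[onz(c,v,z)[:2].round(3).tolist() for v in b])
a=cv2.resize(S['im'][190:290,180:280],(400,400),interpolation=2);b=cv2.resize(D['im'][255:320,190:310],None,fx=3.3,fy=3.3,interpolation=2)
o=np.zeros((400,800,3),np.uint8);o[:,:400]=a;o[:b.shape[0],400:400+b.shape[1]]=b[:, :400]
cv2.imwrite('pics/m0.png',o)
E
```

```text
bolt [647. 111.  91.] [0.7 0.7]
p1 (-150,-120) [519.  31.   7.] [1.6 1.6]
[0.523 0.028 0.012] [0.518 0.029 0.012]
p2 (210,-120) [858. 122.   6.] [5.3 5.3]
[0.856 0.124 0.012] [0.857 0.11  0.012]
p3 (210,180) [0.791 0.396 0.012]
p4 (-150,180) [0.443 0.301 0.012]
disc [654. 208. 144.] [3.5 3.5]
scene ((199.94345092773438, 219.5930938720703), (36.67021179199219, 6.886991024017334), 64.98310089111328)
0 [[0.381, -0.24], [0.381, -0.219], [0.514, -0.232], [0.513, -0.252]]
0.018 [[0.393, -0.243], [0.393, -0.221], [0.524, -0.234], [0.523, -0.255]]
side ((216.96192932128906, 288.4670104980469), (8.763386726379395, 46.45307540893555), 85.91438293457031)
0 [[0.39, -0.215], [0.519, -0.227], [0.517, -0.254], [0.39, -0.242]]
0.018 [[0.392, -0.225], [0.518, -0.237], [0.516, -0.263], [0.391, -0.251]]
```

View pics/m0.png

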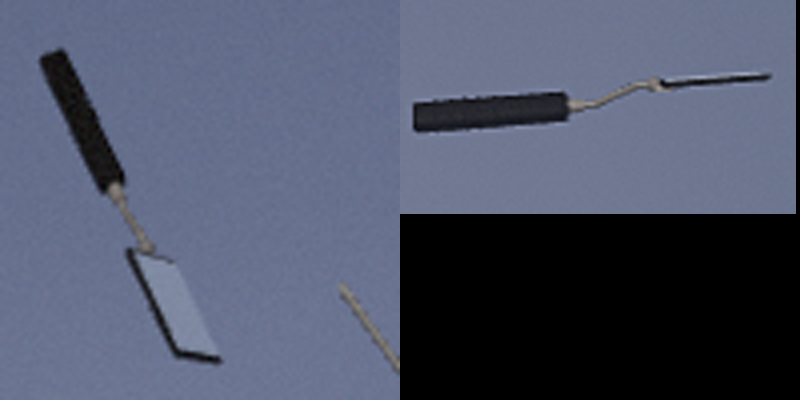

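The crop shows the grip pointing along +x with its yaw about −5°. The glass corners in the scene view are near (130,250), (177,258), (220,360) and (178,352) of the crop, and the side view sees the head almost edge-on. The station yaw comes out at about 15° and the bolt at about (0.65, 0.11, 0.09). I'll plan the approach now.

```bash
cat >> h.py <<'E'
def P(pos,rpy):
    T=np.eye(4);T[:3,3]=pos;T[:3,:3]=R.from_euler('xyz',rpy,degrees=True).as_matrix();return T
def plan(T0,T1,n=None,smax=.035,rmax=6.5,zturn=None):
    dR=R.from_matrix(T0[:3,:3].T@T1[:3,:3]).as_rotvec(degrees=True); dp=T1[:3,3]-T0[:3,3]
    n=n or int(np.ceil(max(np.linalg.norm(dp)/smax,np.linalg.norm(dR)/rmax,1)))
    rows=[]
    for i in range(n):
        Rr=T0[:3,:3]@R.from_rotvec(dR*i/n,degrees=True).as_matrix()
        rows.append([(Rr.T@dp/n*100).round(2).tolist(),(dR/n).round(1).tolist()])
    return rows
def show(rows,g):
    print(len(rows),'['+','.join(f'[{g},{r[0]},{r[1]}]' for r in rows).replace(' ','')+']')
E
python3 - <<'E'
from h import *
T0=Tt(env.get_obs());A=P((.40,.15,.28),(180,0,78));B=P((.50,-.24,.25),(180,0,-6))
show(plan(T0,A),1);show(plan(A,B),1)
E
```

```text
15 [[1,[-2.18,-2.49,-0.62],[-0.0,0.0,5.5]],[1,[-2.4,-2.27,-0.62],[-0.0,0.0,5.5]],[1,[-2.61,-2.03,-0.62],[-0.0,0.0,5.5]],[1,[-2.79,-1.77,-0.62],[-0.0,0.0,5.5]],[1,[-2.95,-1.5,-0.62],[-0.0,0.0,5.5]],[1,[-3.08,-1.21,-0.62],[-0.0,0.0,5.5]],[1,[-3.18,-0.91,-0.62],[-0.0,0.0,5.5]],[1,[-3.25,-0.6,-0.62],[-0.0,0.0,5.5]],[1,[-3.3,-0.29,-0.63],[-0.0,0.0,5.5]],[1,[-3.31,0.03,-0.63],[-0.0,0.0,5.5]],[1,[-3.29,0.35,-0.63],[-0.0,0.0,5.5]],[1,[-3.24,0.66,-0.63],[-0.0,0.0,5.5]],[1,[-3.16,0.97,-0.63],[-0.0,0.0,5.5]],[1,[-3.06,1.27,-0.63],[-0.0,0.0,5.5]],[1,[-2.92,1.55,-0.63],[-0.0,0.0,5.5]]]
13 [[1,[-2.77,1.38,0.23],[-0.0,-0.0,6.5]],[1,[-2.6,1.68,0.23],[-0.0,-0.0,6.5]],[1,[-2.4,1.96,0.23],[-0.0,-0.0,6.5]],[1,[-2.16,2.22,0.23],[-0.0,-0.0,6.5]],[1,[-1.9,2.45,0.23],[-0.0,-0.0,6.5]],[1,[-1.61,2.65,0.23],[-0.0,-0.0,6.5]],[1,[-1.3,2.81,0.23],[-0.0,-0.0,6.5]],[1,[-0.98,2.94,0.23],[-0.0,-0.0,6.5]],[1,[-0.64,3.03,0.23],[-0.0,-0.0,6.5]],[1,[-0.29,3.08,0.23],[-0.0,-0.0,6.5]],[1,[0.05,3.1,0.23],[-0.0,-0.0,6.5]],[1,[0.4,3.07,0.23],[-0.0,-0.0,6.5]],[1,[0.75,3.01,0.23],[-0.0,-0.0,6.5]]]
```

Emit:
servo_tool([
  [1, [-2.2, -2.5, -0.6], [0, 0, 5.5]],
  [1, [-2.4, -2.3, -0.6], [0, 0, 5.5]],
  [1, [-2.6, -2.0, -0.6], [0, 0, 5.5]],
  [1, [-2.8, -1.8, -0.6], [0, 0, 5.5]],
  [1, [-3.0, -1.5, -0.6], [0, 0, 5.5]],
  [1, [-3.1, -1.2, -0.6], [0, 0, 5.5]],
  [1, [-3.2, -0.9, -0.6], [0, 0, 5.5]],
  [1, [-3.2, -0.6, -0.6], [0, 0, 5.5]],
  [1, [-3.3, -0.3, -0.6], [0, 0, 5.5]],
  [1, [-3.3, 0, -0.6], [0, 0, 5.5]],
  [1, [-3.3, 0.3, -0.6], [0, 0, 5.5]],
  [1, [-3.2, 0.7, -0.6], [0, 0, 5.5]],
  [1, [-3.2, 1.0, -0.6], [0, 0, 5.5]],
  [1, [-3.1, 1.3, -0.6], [0, 0, 5.5]],
  [1, [-2.9, 1.5, -0.6], [0, 0, 5.5]],
], force=25)

```text
time_s: 1.4
tool_pos: [0.3868, 0.1271, 0.2721]
tool_rot: [-179.5, 0.6, 74.7]
force: [1.3, -0.7, -1.1]
grip_width: 0.0869
```

Emit:
servo_tool([
  [1, [-2.6, 1.6, 0.2], [0, 0, 6.5]],
  [1, [-2.4, 1.9, 0.2], [0, 0, 6.5]],
  [1, [-2.2, 2.2, 0.2], [0, 0, 6.5]],
  [1, [-1.9, 2.4, 0.2], [0, 0, 6.5]],
  [1, [-1.6, 2.6, 0.2], [0, 0, 6.5]],
  [1, [-1.3, 2.8, 0.2], [0, 0, 6.5]],
  [1, [-1.0, 2.9, 0.2], [0, 0, 6.5]],
  [1, [-0.6, 3.0, 0.2], [0, 0, 6.5]],
  [1, [-0.3, 3.1, 0.2], [0, 0, 6.5]],
  [1, [0, 3.1, 0.2], [0, 0, 6.5]],
  [1, [0.4, 3.1, 0.2], [0, 0, 6.5]],
  [1, [0.8, 3.0, 0.2], [0, 0, 6.5]],
  [1, [0, 0, 0], [0, 0, 0]],
])

```text
time_s: 2.48
tool_pos: [0.4834, -0.2563, 0.2491]
tool_rot: [179.6, 0.2, -8.0]
force: [-1.9, 0.4, -0.0]
grip_width: 0.0872
```

```bash
python3 - <<'E'
from h import *
import pickle
o=env.get_obs();print(o['time_s'],o['tool_pos'].round(4),o['tool_rot'].round(2),o['qpos'].round(1))
C={n:cam(n) for n in('wrist','scene','side')};pickle.dump(C,open('c1.pkl','wb'))
cv2.imwrite('pics/w1.png',cv2.resize(C['wrist']['im'],(800,600),interpolation=2))
E
```

```text
2.4833 [ 0.4834 -0.2563  0.2491] [179.63   0.2   -8.01] [-17.9   4.8  45.9  93.7  -3.   83.  -69.8]
```

View pics/w1.png

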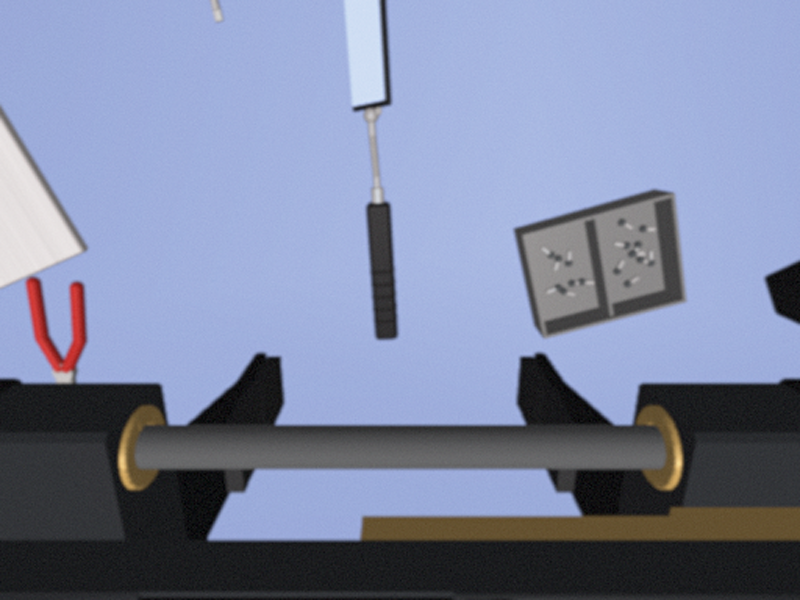

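The wrist picture shows the grip from (378,204) to (386,338), the near end of the mirror head between (353,109) and (389,103), and the far end cut off at the top. I'll triangulate against the scene and side views.

```bash
python3 - <<'E'
from h import *
import pickle
C=pickle.load(open('c1.pkl','rb'));S,D,W=C['scene'],C['side'],C['wrist'];k=.64
def t(n,*v):
    p,e=tri([ray(c,u) for c,u in v]);print(n,(p*1000).round(0),(np.array(e)*1000).round(1));return p
w=lambda a,b:(W,np.array((a,b))*k); s=lambda a,b:(S,(180+a/4,190+b/4)); d=lambda a,b:(D,(190+(a-400)/3.3,255+b/3.3))
c=t('gripmid',w(383,271),(S,(199.9,219.6)),(D,(217,288.5)))
t('gripmid WS',w(383,271),(S,(199.9,219.6)));t('gripmid WD',w(383,271),(D,(217,288.5)))
f=t('front',w(378,204),s(113,187),d(567,107));r=t('rear',w(386.5,338),s(52,54),d(414,117))
print('len',np.linalg.norm(f-r),'yaw',np.degrees(np.arctan2(*(f-r)[1::-1])))
for p in [(368,204),(389,204),(376,338),(397,338)]:print(onz(W,np.array(p)*k,.018).round(4))
u=t('nearUp',w(389,103),s(129,249));l=t('nearLow',w(353,109),s(176,262))
v=u-l;print(np.linalg.norm(v),'head deg',np.degrees(np.arctan2(v[2],-v[1])))
u2=t('farUp SD',s(178,353),d(770,74));l2=t('farLow SD',s(220,361),d(770,78))
E
```

```text
gripmid [ 455. -238.    7.] [1.2 1.2 0.6]
gripmid WS [ 458. -239.   15.] [0.4 0.4]
gripmid WD [ 455. -238.    5.] [0.6 0.6]
front [ 518. -243.    2.] [1.  1.1 1.6]
rear [ 390. -232.    8.] [1.3 2.2 2.7]
len 0.12828056676882008 yaw -5.040723645787651
[ 0.5198 -0.2351  0.018 ]
[ 0.5173 -0.2532  0.018 ]
[ 0.3944 -0.2227  0.018 ]
[ 0.3916 -0.2425  0.018 ]
nearUp [ 596. -264.   59.] [1.5 1.5]
nearLow [ 599. -233.    7.] [1.5 1.5]
0.0603501637828618 head deg 59.060688796377256
farUp SD [ 682. -271.   58.] [1.5 1.5]
farLow SD [ 688. -248.   15.] [6.2 6.2]
```

The head angle comes out near 59° (frame width 60.4 mm against 60 given), and the grip length of 128 mm agrees too. I'm descending onto the grip point (0.485, −0.241).

Emit:
servo_tool([
  [1, [0, -0.5, 2.5], [0, 0, -0.9]],
  [1, [0, -0.5, 3.5], [0, 0, -0.9]],
  [1, [0, -0.5, 3.5], [0, 0, -0.9]],
  [1, [0, 0, 3.5], [0, 0, 0]],
  [1, [0, 0, 3.5], [0, 0, 0]],
  [1, [0, 0, 2.5], [0, 0, 0]],
  [1, [0, 0, 1.5], [0, 0, 0]],
  [1, [0, 0, 0], [0, 0, 0]],
], force=30)

```text
time_s: 3.3
tool_pos: [0.4915, -0.2147, 0.0397]
tool_rot: [-179.3, -0.4, -2.5]
force: [-0.2, 1.1, 0.8]
grip_width: 0.0868
```

Emit:
servo_tool([
  [1, [-0.3, 1.2, 0], [0, 0, 1.4]],
  [1, [-0.2, 0.9, 0], [0, 0, 1.0]],
  [1, [0, 0, 0], [0, 0, 0]],
  [1, [0, 0, 0], [0, 0, 0]],
])

```text
time_s: 3.63
tool_pos: [0.4873, -0.2338, 0.0425]
tool_rot: [-179.1, -0.6, -4.7]
force: [0.3, -0.1, 0.4]
grip_width: 0.087
```

Emit:
servo_tool([
  [1, [-0.2, 0.6, 1.0], [-0.5, -0.3, 0.5]],
  [1, [0, 0.3, 1.2], [-0.4, -0.3, 0]],
  [1, [0, 0, 1.0], [0, 0, 0]],
  [1, [0, 0, 0.6], [0, 0, 0]],
  [1, [0, 0, 0], [0, 0, 0]],
])

```text
time_s: 4.05
tool_pos: [0.4872, -0.2447, 0.0037]
tool_rot: [179.8, -0.3, -5.3]
force: [-0.5, -0.5, 0.0]
grip_width: 0.0868
```

Now at grip height, no contact force. Closing.

Emit:
servo_tool([
  [0, [0, 0, 0], [0, 0, 0]],
  [0, [0, 0, 0], [0, 0, 0]],
  [0, [0, 0, 0], [0, 0, 0]],
  [0, [0, 0, 0], [0, 0, 0]],
  [0, [0, 0, 0], [0, 0, 0]],
  [0, [0, 0, 0], [0, 0, 0]],
  [0, [0, 0, 0], [0, 0, 0]],
], force=30)

```text
time_s: 4.63
tool_pos: [0.4871, -0.2443, 0.0032]
tool_rot: [179.8, -0.3, -5.3]
force: [-0.4, 1.0, -0.3]
grip_width: 0.0484
```

Emit:
servo_tool([
  [0, [0, 0, 0], [0, 0, 0]],
  [0, [0, 0, 0], [0, 0, 0]],
  [0, [0, 0, 0], [0, 0, 0]],
  [0, [0, 0, 0], [0, 0, 0]],
  [0, [0, 0, 0], [0, 0, 0]],
  [0, [0, 0, 0], [0, 0, 0]],
  [0, [0, 0, 0], [0, 0, 0]],
], force=30)

```text
time_s: 5.22
tool_pos: [0.4875, -0.2444, 0.0037]
tool_rot: [179.8, -0.3, -5.3]
force: [-0.3, 0.1, -0.5]
grip_width: 0.0039
```

The fingers shut to 4 mm, so the grip isn't between them. I'll look.

```bash
python3 - <<'E'
from h import *
import pickle
C={n:cam(n) for n in('wrist','scene','side')};pickle.dump(C,open('c2.pkl','wb'))
o=np.zeros((600,800,3),np.uint8)
o[:300,:400]=cv2.resize(C['wrist']['im'],(400,300));o[:300,400:]=cv2.resize(C['side']['im'][180:330,150:350],(400,300),interpolation=2)
o[300:,:400]=cv2.resize(C['scene']['im'][150:300,120:320],(400,300),interpolation=2)
cv2.imwrite('pics/v2.png',o);print(env.get_obs()['grip_width'])
E
```

```text
0.0008317979483716455
```

View pics/v2.png

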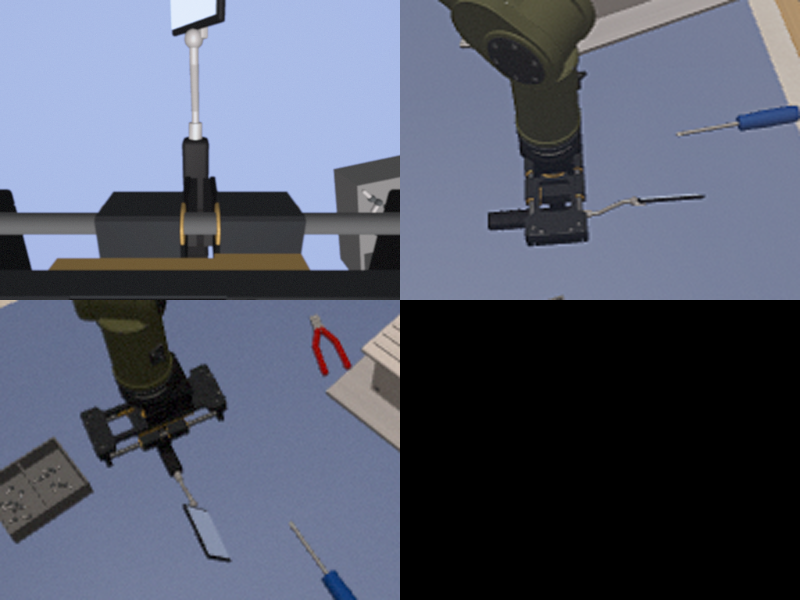

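The mirror sits undisturbed under the closed gripper, so either the width reading is wrong or the fingers closed over it. A small lift will tell.

Emit:
servo_tool([
  [0, [0, 0, -0.8], [0, 0, 0]],
  [0, [0, 0, -1.0], [0, 0, 0]],
  [0, [0, 0, -1.0], [0, 0, 0]],
  [0, [0, 0, -1.0], [0, 0, 0]],
  [0, [0, 0, -1.0], [0, 0, 0]],
  [0, [0, 0, -0.8], [0, 0, 0]],
  [0, [0, 0, 0], [0, 0, 0]],
])

```text
time_s: 5.95
tool_pos: [0.4879, -0.245, 0.0671]
tool_rot: [179.8, -0.5, -5.3]
force: [0.1, -0.0, -0.3]
grip_width: 0.0005
```

```bash
python3 - <<'E'
from h import *
import pickle
C={n:cam(n) for n in('wrist','scene','side')};pickle.dump(C,open('c3.pkl','wb'))
o=np.zeros((600,800,3),np.uint8)
o[:300,:400]=cv2.resize(C['wrist']['im'],(400,300));o[:300,400:]=cv2.resize(C['side']['im'][180:330,150:350],(400,300),interpolation=2)
o[300:,:400]=cv2.resize(C['scene']['im'][150:300,120:320],(400,300),interpolation=2);o[300:,400:]=cv2.resize(C['side']['im'][240:315,190:290],(400,300),interpolation=2)
cv2.imwrite('pics/v3.png',o);s=env.get_obs();print(s['grip_width'],s['force'],s['wrist_torque'])
E
```

```text
0.0006820507713388396 [-0.12705763 -0.22848397 -0.88400579] [-0.06117308  0.19908265  0.00252853]
```

View pics/v3.png

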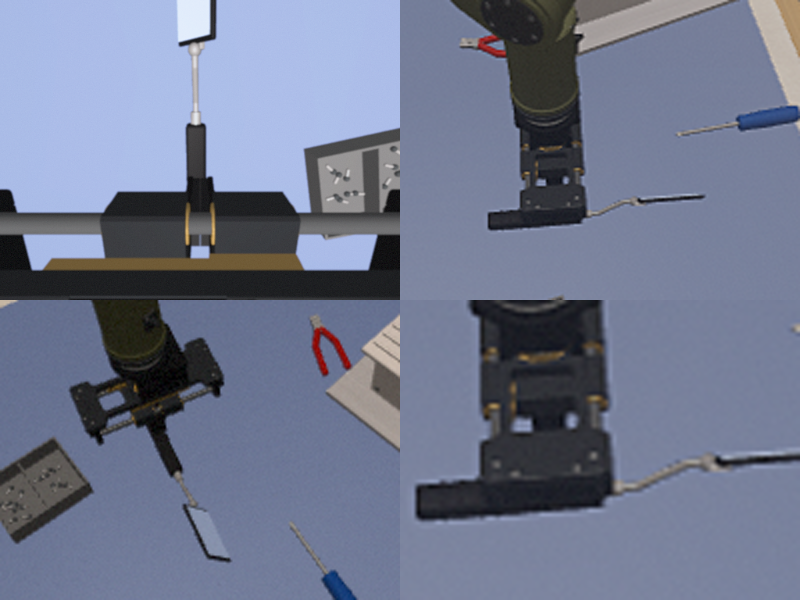

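The mirror stayed on the bench and the fingers closed above it. I'll check the reported tool point against where the fingertips actually appear in the images.

```bash
python3 - <<'E'
from h import *
import pickle
C0=pickle.load(open('c0.pkl','rb'));C1=pickle.load(open('c1.pkl','rb'));C3=pickle.load(open('c3.pkl','rb'))
T0=P((.21830752,.61157057,.18574949),(-179.889,.006,160.363));T1=P((.4834,-.2563,.2491),(179.63,.2,-8.01));T3=Tt(env.get_obs())
o=np.zeros((600,800,3),np.uint8)
def dr(c,T,pts,crop,sl,sz):
    im=c['im'].copy();x0,x1,y0,y1=crop;sx=sz[0]/(x1-x0);sy=sz[1]/(y1-y0)
    im=cv2.resize(im[y0:y1,x0:x1],sz,interpolation=2);im=cv2.convertScaleAbs(im,alpha=1.6,beta=30)
    for p,col in pts:
        u=proj(c,(T@np.r_[p,1])[:3]);print(u.round(1));cv2.circle(im,(int((u[0]-x0+.5)*sx),int((u[1]-y0+.5)*sy)),3,col,1)
    o[sl[1]:sl[1]+sz[1],sl[0]:sl[0]+sz[0]]=im
tips=[((0,.0435,0),(0,0,255)),((0,-.0435,0),(0,0,255)),((0,0,0),(0,255,0)),((0,0,-.019),(255,255,0))]
dr(C0['scene'],T0,tips,(340,420,0,60),(0,0),(400,300))
dr(C0['side'],T0,tips,(80,160,0,80),(400,0),(400,300))
dr(C1['wrist'],T1,tips,(0,512,150,384),(0,300),(400,300))
dr(C3['wrist'],T3,tips[2:],(200,312,150,260),(400,300),(400,300))
cv2.imwrite('pics/v4.png',o)
E
```

```text
[384.3  39.2]
[361.8  42.3]
[373.1  40.7]
[374.3  36.1]
[127.7  63. ]
[118.9  76. ]
[123.4  69.3]
[122.1  64.7]
[319.  220.2]
[192.2 220.1]
[255.6 220.1]
[255.6 232. ]
[254.6 220.8]
[254.5 232.5]
```

View pics/v4.png

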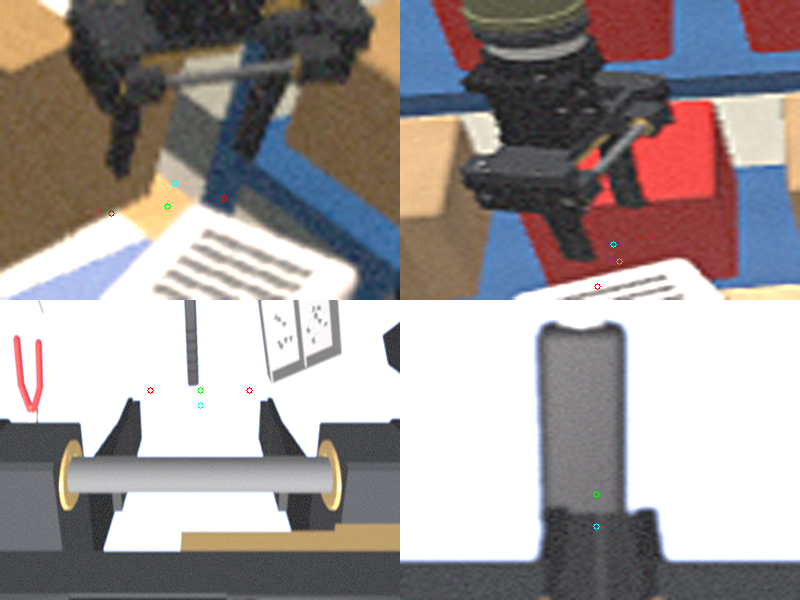

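The fingertips are really about 30 mm short of the reported tool point. Scene, side and wrist views all show the tips behind the projected TCP by 28–35 mm. So the tips were at z ≈ 0.034, above the 18 mm grip. I'll reopen, go lower by that amount in small steps and watch the force.

Emit:
servo_tool([
  [1, [0, 0, 0], [0, 0, 0]],
  [1, [0, -0.2, 0.5], [0, 0, 0]],
  [1, [0, -0.2, 0.5], [0, 0, 0]],
  [1, [0, 0, 0.5], [0, 0, 0]],
  [1, [0, 0, 0.5], [0, 0, 0]],
  [1, [0, 0, 0.5], [0, 0, 0]],
  [1, [0, 0, 0.5], [0, 0, 0]],
  [1, [0, 0, 0.5], [0, 0, 0]],
  [1, [0, 0, 0.5], [0, 0, 0]],
  [1, [0, 0, 0.5], [0, 0, 0]],
  [1, [0, 0, 0.5], [0, 0, 0]],
  [1, [0, 0, 0], [0, 0, 0]],
  [1, [0, 0, 0], [0, 0, 0]],
])

```text
time_s: 7.18
tool_pos: [0.4833, -0.2386, 0.0049]
tool_rot: [179.9, 0.2, -5.3]
force: [0.5, -0.1, -0.5]
grip_width: 0.0793
```

Emit:
servo_tool([
  [1, [0.2, 0.1, 0.5], [0, 0, 0]],
  [1, [0, 0, 0.5], [0, 0, 0]],
  [1, [0, 0, 0.4], [0, 0, 0]],
  [1, [0, 0, 0.3], [0, 0, 0]],
  [1, [0, 0, 0.2], [0, 0, 0]],
  [1, [0, 0, 0], [0, 0, 0]],
])

```text
time_s: 7.68
tool_pos: [0.4861, -0.2402, -0.0155]
tool_rot: [179.9, 0.2, -5.3]
force: [-0.2, 1.0, -0.1]
grip_width: 0.0867
```

Emit:
servo_tool([
  [1, [0, 0, 0.3], [0, 0, 0]],
  [1, [0, 0, 0.3], [0, 0, 0]],
  [1, [0, 0, 0.2], [0, 0, 0]],
  [1, [0, 0, 0], [0, 0, 0]],
])

```text
time_s: 8.02
tool_pos: [0.4862, -0.2403, -0.0242]
tool_rot: [179.9, 0.1, -5.3]
force: [-0.6, -0.9, 0.8]
grip_width: 0.0869
```

Emit:
servo_tool([
  [0, [0, 0, 0], [0, 0, 0]],
  [0, [0, 0, 0], [0, 0, 0]],
  [0, [0, 0, 0], [0, 0, 0]],
  [0, [0, 0, 0], [0, 0, 0]],
  [0, [0, 0, 0], [0, 0, 0]],
  [0, [0, 0, 0], [0, 0, 0]],
  [0, [0, 0, 0], [0, 0, 0]],
  [0, [0, 0, 0], [0, 0, 0]],
  [0, [0, 0, 0], [0, 0, 0]],
  [0, [0, 0, 0], [0, 0, 0]],
  [0, [0, 0, 0], [0, 0, 0]],
  [0, [0, 0, 0], [0, 0, 0]],
  [0, [0, 0, 0], [0, 0, 0]],
  [0, [0, 0, 0], [0, 0, 0]],
], force=35)

```text
time_s: 9.18
tool_pos: [0.4867, -0.2405, -0.0237]
tool_rot: [179.9, 0.1, -5.3]
force: [-0.2, -0.4, 0.4]
grip_width: 0.0212
```

The width of 21 mm means the grip is between the pads. Lifting.

Emit:
servo_tool([
  [0, [0, 0, -0.5], [0, 0, 0]],
  [0, [0, 0, -1.0], [0, 0, 0]],
  [0, [0, 0, -1.5], [0, 0, 0]],
  [0, [0, 0, -2.0], [0, 0, 0]],
  [0, [0, 0, -2.0], [0, 0, 0]],
  [0, [0, 0, -2.0], [0, 0, 0]],
  [0, [0, 0, -1.5], [0, 0, 0]],
  [0, [0, 0, -0.8], [0, 0, 0]],
  [0, [0, 0, 0], [0, 0, 0]],
  [0, [0, 0, 0], [0, 0, 0]],
])

```text
time_s: 10.02
tool_pos: [0.4832, -0.2396, 0.0963]
tool_rot: [179.9, 0.4, -5.4]
force: [0.5, 0.1, -3.1]
grip_width: 0.0216
```

```bash
python3 - <<'E'
from h import *
import pickle
C={n:cam(n) for n in('wrist','scene','side')};s=env.get_obs();pickle.dump((C,s),open('c5.pkl','wb'))
print(s['tool_pos'],s['tool_rot'],s['grip_width'],s['force'])
# expected mirror/glass and station, drawn on views
TM=np.linalg.inv(P((.4867,-.2405,-.0237),(179.9,.1,-5.3)))@P((.455,-.238,0),(0,0,-5.3))
M=Tt(s)@TM; G=M@P((.185,0,.036),(-60,0,0)); print('grip top z',M[2,3]+.018)
o=np.zeros((600,800,3),np.uint8)
def dr(n,crop,sl,sz,pts):
    c=C[n];x0,x1,y0,y1=crop;f=sz[0]/(x1-x0)
    im=cv2.convertScaleAbs(cv2.resize(c['im'][y0:y1,x0:x1],sz,interpolation=2),alpha=1.4,beta=20)
    for p,col in pts:
        u=proj(c,p);cv2.circle(im,(int((u[0]-x0+.5)*f),int((u[1]-y0+.5)*f)),3,col,1)
    o[sl[1]:sl[1]+sz[1],sl[0]:sl[0]+sz[0]]=im
ST=P((.634,.184,0),(0,0,15))
sp=[((ST@np.r_[p,1])[:3],(0,0,255)) for p in [(-.15,-.12,.012),(.21,-.12,.012),(0,-.08,.095),(-.11,-.095,.14),(.17,-.095,.14),(.17,.125,.14)]]
gp=[((G@np.r_[p,1])[:3],(0,255,0)) for p in [(a,b,0) for a in(-.044,.044) for b in (-.03,.03)]]+[((M@np.r_[p,1])[:3],(0,200,255)) for p in [(.065,0,.009),(-.065,0,.009)]]
dr('scene',(180,280,150,250),(0,0),(400,400),gp);dr('side',(180,330,200,300),(400,0),(400,267),gp)
dr('wrist',(130,330,0,150),(400,300),(400,300),gp)
dr('scene',(280,440,130,210),(0,400),(400,200),sp)
cv2.imwrite('pics/v5.png',o)
o[:]=0;dr('side',(190,330,100,215),(0,0),(730,600),sp);cv2.imwrite('pics/v6.png',o)
E
```

```text
[ 0.48248438 -0.23937267  0.09511211] [179.94490848   0.5329257   -5.44976914] 0.021606300649804486 [-0.00625247  0.72264035 -1.87142541]
grip top z 0.1370513267868237
```

View pics/v5.png

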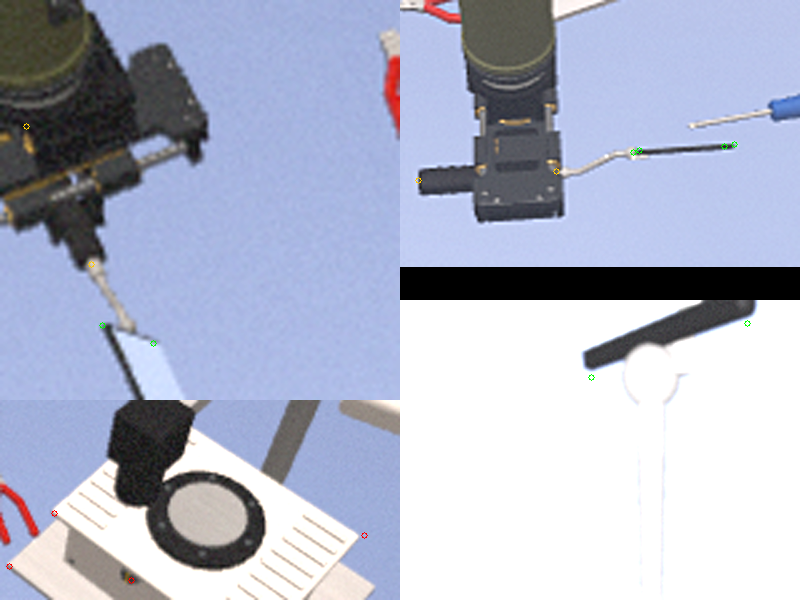

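View pics/v6.png

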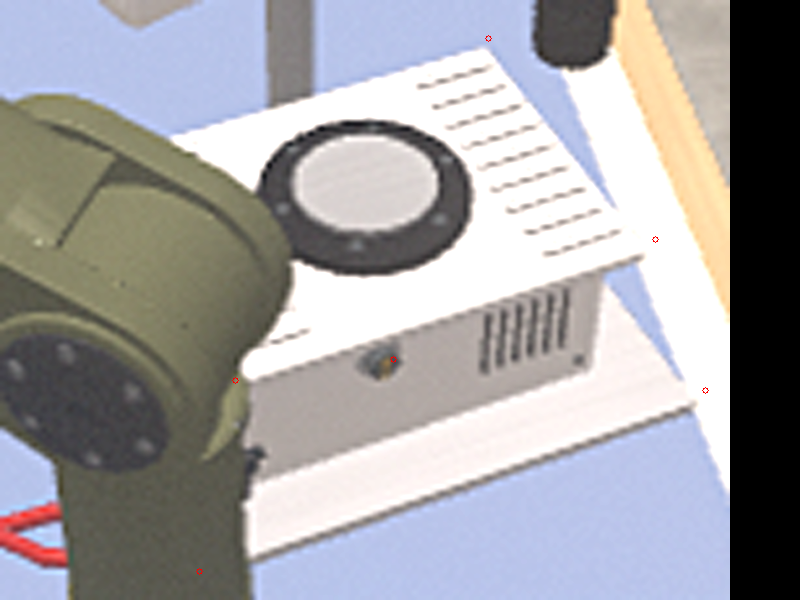

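The model points sit close to the images. The mirror is held in line with the fingers as planned. The near edge of the head at about (585,370)–(752,315) in the wrist crop has the predicted slope, so the head angle is about 60°. The station is off by a few mm (bolt seen at (382,362), predicted (393,359)), so I'll fit it to the points and compute the goal.

```bash
cat > goal.py <<'E'
from h import *
import pickle,sys
from scipy.optimize import least_squares
C,s=pickle.load(open('c5.pkl','rb'));S,D=C['scene'],C['side'];k=.64
ob=[(S,(-.15,-.12,.012),(443*k,308*k)),(S,(.21,-.12,.012),(587*k,414*k)),(S,(.21,.18,.012),(669*k,322*k)),(S,(-.11,-.095,.14),(302,175.2)),(S,(.17,.125,.14),(424.8,183.2)),(S,(0,-.08,.095),(330.8,200.8))]
ob+=[(D,p,(190+a/5.21,100+b/5.21)) for p,a,b in [((.17,-.095,.14),645,252),((.17,.125,.14),488,46),((0,-.08,.095),382,362),((.21,-.12,.012),695,403)]]
st=lambda v:P((v[0],v[1],0),(0,0,v[2]))
f=lambda v:np.concatenate([proj(c,(st(v)@np.r_[p,1])[:3])-u for c,p,u in ob])
r=least_squares(f,(.634,.184,15),x_scale=(.01,.01,1),loss='soft_l1');ST=st(r.x)
TM=np.linalg.inv(P((.4867,-.2405,-.0237),(179.9,.1,-5.3)))@P((.455,-.238,0),(0,0,-5.3))
HEAD=60.
TG=TM@P((.185,0,.036),(-HEAD,0,0))
B=np.array((0,-.08,.095));L=np.array((.04,-.19,.4));u=(L-B)/np.linalg.norm(L-B)
near,far,split=B+.072*u,B+.093*u,B-.163*u
def check(T):
    G=np.linalg.inv(ST)@T@TG;iv=np.linalg.inv(G)
    butt=(T@TM@np.r_[-.065,0,0,1])[2]
    print('glass st',(G[:3,3]*1e3).round(1),'dist',round(np.linalg.norm(G[:3,3]-B)*1e3,1),'n',G[:3,2].round(3),'butt',round(butt,3))
    for n,p in(('near',near),('far',far),('split',split)):print(n,((iv@np.r_[p,1])[:3]*1e3).round(1))
def goal(phi):
    g=B+np.array((0,-.1,0.));a=(near+far)/2;n=(a-g)/np.linalg.norm(a-g)
    x=np.array((1.,0,0));x-=n*(x@n);x/=np.linalg.norm(x)
    Gs=np.eye(4);Gs[:3,:3]=np.c_[x,np.cross(n,x),n]@R.from_euler('z',phi,degrees=True).as_matrix();Gs[:3,3]=g
    return ST@Gs@np.linalg.inv(TG)
E
python3 - <<'E'
from goal import *
print(r.x,np.abs(r.fun).reshape(-1,2).round(1).tolist())
for phi in(-30,-20,-10,0,10,20):
    T=goal(phi);print('phi',phi,T[:3,3].round(3),R.from_matrix(T[:3,:3]).as_euler('xyz',degrees=True).round(1),'tiltdir',T[:3,2].round(2));check(T) if phi==0 else 0
    g=np.linalg.inv(ST)@T@P((TM@np.r_[.03,0,.009,1])[:3],(0,0,0))
    print('grip st',g[:3,3].round(3),'body', [(g@np.r_[x,y,-.051,1])[:3].round(3).tolist() for x in(-.04,.04) for y in(-.095,.095)],'butt z',(T@TM@np.r_[-.065,0,0,1])[2].round(3))
E
```

```text
[ 0.63067773  0.18187382 13.94963958] [[1.2, 2.3], [0.4, 3.5], [2.5, 1.5], [1.9, 1.5], [0.6, 1.1], [0.3, 0.2], [0.6, 1.5], [0.3, 1.2], [0.4, 0.3], [0.6, 1.5]]
phi -30 [ 0.55   0.054 -0.002] [-160.9  -16.3  -12.1] tiltdir [ 0.33  0.26 -0.91]
grip st [-0.123 -0.11   0.027] body [[-0.146, -0.018, 0.092], [-0.209, -0.187, 0.032], [-0.077, -0.051, 0.114], [-0.14, -0.22, 0.055]] butt z -0.008
phi -20 [0.534 0.036 0.013] [-162.7   -9.6   -4.4] tiltdir [ 0.18  0.29 -0.94]
grip st [-0.138 -0.126  0.043] body [[-0.164, -0.037, 0.113], [-0.212, -0.213, 0.057], [-0.089, -0.062, 0.126], [-0.137, -0.237, 0.07]] butt z 0.019
phi -10 [0.523 0.017 0.03 ] [-163.5   -2.8    3. ] tiltdir [ 0.03  0.29 -0.96]
grip st [-0.149 -0.143  0.061] body [[-0.177, -0.06, 0.135], [-0.21, -0.239, 0.081], [-0.099, -0.075, 0.139], [-0.131, -0.254, 0.085]] butt z 0.048
phi 0 [ 0.517 -0.003  0.049] [-163.4    4.1   10.2] tiltdir [-0.12  0.27 -0.96]
glass st [   0. -180.   95.] dist 100.0 n [0.095 0.681 0.726] butt 0.078
near [ -0.8   9.3 101.2]
far [  0.8  -9.3 110.9]
split [-19.4 217.1  -6.9]
grip st [-0.156 -0.162  0.08 ] body [[-0.185, -0.084, 0.159], [-0.201, -0.265, 0.104], [-0.105, -0.089, 0.153], [-0.121, -0.27, 0.099]] butt z 0.078
phi 10 [ 0.515 -0.024  0.068] [-162.4   10.9   17.6] tiltdir [-0.26  0.23 -0.94]
grip st [-0.157 -0.182  0.099] body [[-0.187, -0.108, 0.182], [-0.186, -0.29, 0.126], [-0.108, -0.103, 0.167], [-0.108, -0.285, 0.111]] butt z 0.108
phi 20 [ 0.518 -0.044  0.087] [-160.5   17.5   25.4] tiltdir [-0.4   0.18 -0.9 ]
grip st [-0.154 -0.202  0.117] body [[-0.182, -0.133, 0.205], [-0.166, -0.313, 0.145], [-0.108, -0.118, 0.181], [-0.091, -0.298, 0.121]] butt z 0.137
```

```bash
python3 - <<'E'
import re
t=open('goal.py').read()
t=t.replace("g=B+np.array((0,-.1,0.));a=(near+far)/2","g=B+np.array((0,-.105,0.));a=far")
open('goal.py','w').write(t)
from goal import *
T=goal(8);check(T);print(T[:3,3].round(3),R.from_matrix(T[:3,:3]).as_euler('xyz',degrees=True).round(1))
W=T.copy();W[:3,3]+=ST[:3,:3]@np.array((0,-.09,.05))
show(plan(Tt(env.get_obs()),W,smax=.025,rmax=4),0)
E
```

```text
glass st [   0. -185.   95.] dist 105.0 n [0.099 0.644 0.759] butt 0.103
near [  1.   18.1 103.9]
far [ -0.    0.  114.4]
split [ 12.2 220.8 -14.5]
[ 0.516 -0.023  0.065] [-159.8    9.6   16.4]
8 [[0,[0.53,-1.67,-0.26],[2.3,-1.6,-2.5]],[0,[0.59,-1.66,-0.21],[2.3,-1.6,-2.5]],[0,[0.66,-1.64,-0.16],[2.3,-1.6,-2.5]],[0,[0.73,-1.61,-0.12],[2.3,-1.6,-2.5]],[0,[0.79,-1.58,-0.07],[2.3,-1.6,-2.5]],[0,[0.86,-1.55,-0.03],[2.3,-1.6,-2.5]],[0,[0.93,-1.51,0.0],[2.3,-1.6,-2.5]],[0,[0.99,-1.47,0.03],[2.3,-1.6,-2.5]]]
```

```bash
sed -i 's/def goal(phi):/def goal(phi,d=.093,a=near):/; s/-.105,0.));a=far/-d,0.))/' goal.py; python3 - <<'E'
from goal import *
for d,a in((.09,near),(.093,near),(.096,near),(.112,far),(.116,far)): print(d);check(goal(8,d,a))
T=goal(8);print(T[:3,3].round(3),R.from_matrix(T[:3,:3]).as_euler('xyz',degrees=True).round(1))
W=T.copy();W[:3,3]+=ST[:3,:3]@np.array((0,-.09,.05))
show(plan(Tt(env.get_obs()),W,smax=.025,rmax=4),0)
E
```

```text
0.09
glass st [   0. -170.   95.] dist 90.0 n [0.093 0.696 0.712] butt 0.102
near [-0.  -0.  94.4]
far [ -0.9 -18.8 103.7]
split [ 10.2 210.6  -9.3]
0.093
glass st [   0. -173.   95.] dist 93.0 n [0.091 0.712 0.696] butt 0.101
near [-0.  -0.  96.6]
far [ -0.9 -19.  105.4]
split [  9.9 212.9  -2.5]
0.096
glass st [   0. -176.   95.] dist 96.0 n [0.089 0.727 0.681] butt 0.101
near [-0.   0.  98.7]
far [ -0.9 -19.2 107.2]
split [  9.6 215.    4.3]
0.112
glass st [   0. -192.   95.] dist 112.0 n [0.096 0.678 0.729] butt 0.102
near [  0.9  18.6 109.3]
far [ -0.    0.  119.1]
split [1.160e+01 2.264e+02 2.000e-01]
0.116
glass st [   0. -196.   95.] dist 116.0 n [0.093 0.695 0.713] butt 0.102
near [  0.9  18.8 112.5]
far [ -0.    0.  121.8]
split [ 11.2 229.3   8.5]
[ 0.514 -0.015  0.063] [-165.2    9.5   15.9]
7 [[0,[0.56,-2.02,-0.26],[1.8,-1.6,-2.9]],[0,[0.66,-2.0,-0.22],[1.8,-1.6,-2.9]],[0,[0.75,-1.97,-0.17],[1.8,-1.6,-2.9]],[0,[0.84,-1.94,-0.14],[1.8,-1.6,-2.9]],[0,[0.94,-1.9,-0.1],[1.8,-1.6,-2.9]],[0,[1.03,-1.85,-0.07],[1.8,-1.6,-2.9]],[0,[1.12,-1.8,-0.04],[1.8,-1.6,-2.9]]]
```

```bash
sed -i 's/d=.093,a=near)/d=.091,a=near+.3*(far-near))/' goal.py; python3 - <<'E'
from goal import *
T=goal(8);check(T);print(T[:3,3].round(3),R.from_matrix(T[:3,:3]).as_euler('xyz',degrees=True).round(1))
W=T.copy();W[:3,3]+=ST[:3,:3]@np.array((0,-.09,.05))
show(plan(Tt(env.get_obs()),W,smax=.025,rmax=4),0)
E
```

```text
glass st [  -0. -171.   95.] dist 91.0 n [0.098 0.659 0.746] butt 0.103
near [ 0.3  5.5 95. ]
far [ -0.7 -12.8 105.2]
split [ 11.3 210.6 -19.2]
[ 0.512 -0.01   0.065] [-161.     9.6   16.3]
8 [[0,[0.47,-1.83,-0.25],[2.1,-1.6,-2.5]],[0,[0.54,-1.82,-0.2],[2.1,-1.6,-2.5]],[0,[0.62,-1.8,-0.15],[2.1,-1.6,-2.5]],[0,[0.69,-1.77,-0.1],[2.1,-1.6,-2.5]],[0,[0.77,-1.74,-0.05],[2.1,-1.6,-2.5]],[0,[0.84,-1.71,-0.01],[2.1,-1.6,-2.5]],[0,[0.92,-1.67,0.03],[2.1,-1.6,-2.5]],[0,[0.99,-1.63,0.06],[2.1,-1.6,-2.5]]]
```

Emit:
servo_tool([
  [0, [0.2, -0.8, -0.2], [1.0, -0.8, -1.2]],
  [0, [0.5, -1.8, -0.2], [2.1, -1.6, -2.5]],
  [0, [0.6, -1.8, -0.2], [2.1, -1.6, -2.5]],
  [0, [0.7, -1.8, -0.1], [2.1, -1.6, -2.5]],
  [0, [0.8, -1.7, 0], [2.1, -1.6, -2.5]],
  [0, [0.8, -1.7, 0], [2.1, -1.6, -2.5]],
  [0, [0.9, -1.7, 0], [2.1, -1.6, -2.5]],
  [0, [0.6, -1.0, 0], [1.2, -1.0, -1.5]],
  [0, [0, 0, 0], [0, 0, 0]],
  [0, [0, 0, 0], [0, 0, 0]],
])

```text
time_s: 11.0
tool_pos: [0.5239, -0.1089, 0.1001]
tool_rot: [-162.2, 10.6, 14.6]
force: [-1.0, -1.9, -3.1]
grip_width: 0.0216
```

```bash
python3 - <<'E'
from goal import *
s=env.get_obs();T0=Tt(s);print(s['qpos'].round(1),s['grip_width'],s['force']);check(T0)
T=goal(8);W=T.copy();W[:3,3]+=ST[:3,:3]@np.array((0,-.03,.01))
show(plan(T0,W,smax=.012,rmax=2.5),0);show(plan(W,T,smax=.008),0)
E
```

```text
[-11.2  26.7  36.2  90.7 -22.6  87.9 -47.4] 0.021568742492349698 [-0.96282444 -1.90461094 -3.11360232]
glass st [ -12.6 -273.6  127.8] dist 196.8 n [0.129 0.671 0.73 ] butt 0.14
near [ 16.5 100.1 141.6]
far [ 15.3  81.6 151.5]
split [ 29.  307.   30.9]
7 [[0,[0.25,-0.84,0.61],[0.1,0.1,-0.3]],[0,[0.26,-0.83,0.61],[0.1,0.1,-0.3]],[0,[0.26,-0.83,0.61],[0.1,0.1,-0.3]],[0,[0.27,-0.83,0.61],[0.1,0.1,-0.3]],[0,[0.27,-0.83,0.61],[0.1,0.1,-0.3]],[0,[0.27,-0.82,0.62],[0.1,0.1,-0.3]],[0,[0.28,-0.82,0.62],[0.1,0.1,-0.3]]]
4 [[0,[0.07,-0.63,0.47],[0.0,0.0,0.0]],[0,[0.07,-0.63,0.47],[0.0,0.0,0.0]],[0,[0.07,-0.63,0.47],[0.0,0.0,0.0]],[0,[0.07,-0.63,0.47],[0.0,0.0,0.0]]]
```

Emit:
servo_tool([
  [0, [0.3, -0.8, 0.6], [0.1, 0.1, -0.3]],
  [0, [0.3, -0.8, 0.6], [0.1, 0.1, -0.3]],
  [0, [0.3, -0.8, 0.6], [0.1, 0.1, -0.3]],
  [0, [0.3, -0.8, 0.6], [0.1, 0.1, -0.3]],
  [0, [0.3, -0.8, 0.6], [0.1, 0.1, -0.3]],
  [0, [0.2, -0.6, 0.4], [0, 0, -0.2]],
  [0, [0, 0, 0], [0, 0, 0]],
  [0, [0, 0, 0], [0, 0, 0]],
])

```text
time_s: 11.67
tool_pos: [0.5189, -0.048, 0.0759]
tool_rot: [-161.4, 9.6, 16.0]
force: [0.5, -0.3, -1.7]
grip_width: 0.0212
```

```bash
python3 - <<'E'
from goal import *
s=env.get_obs();T0=Tt(s);print(s['time_s'],s['qpos'].round(1),s['grip_width'],s['force'],T0[:3,3]);check(T0)
T=goal(8);show(plan(T0,T,smax=.008,rmax=2),0)
C={n:cam(n) for n in('wrist','scene','side')}
M=T0@TM;G=T0@TG
o=np.zeros((600,800,3),np.uint8)
def dr(n,crop,sl,sz):
    c=C[n];x0,x1,y0,y1=crop;f=sz[0]/(x1-x0)
    im=cv2.convertScaleAbs(cv2.resize(c['im'][y0:y1,x0:x1],sz,interpolation=2),alpha=1.1)
    for A,pts,col in((G,[(a,b,0) for a in(-.044,.044) for b in(-.03,.03)],(0,255,0)),(ST,[B,(-.11,-.095,.14),(.17,-.095,.14)],(0,0,255))):
        for p in pts:
            u=proj(c,(A@np.r_[p,1])[:3]);cv2.circle(im,(int((u[0]-x0+.5)*f),int((u[1]-y0+.5)*f)),3,col,1)
    o[sl[1]:sl[1]+sz[1],sl[0]:sl[0]+sz[0]]=im
dr('scene',(230,390,130,250),(0,0),(400,300));dr('side',(200,360,120,240),(400,0),(400,300));dr('wrist',(0,512,0,384),(0,300),(400,300));dr('side',(250,330,170,230),(400,300),(400,300))
cv2.imwrite('pics/v7.png',o)
E
```

```text
11.6667 [-15.5  24.9  34.4  95.6 -23.9  83.5 -50.1] 0.021202190611812322 [ 0.53050713 -0.29718423 -1.67492906] [ 0.51890242 -0.04801401  0.07589528]
glass st [  -2.9 -210.2  106.1] dist 130.7 n [0.102 0.664 0.741] butt 0.114
near [  5.9  41.1 113.1]
far [  4.9  22.7 123.1]
split [1.650e+01 2.469e+02 1.000e-01]
6 [[0,[0.1,-0.55,0.37],[0.1,-0.0,-0.1]],[0,[0.1,-0.55,0.37],[0.1,-0.0,-0.1]],[0,[0.1,-0.55,0.37],[0.1,-0.0,-0.1]],[0,[0.1,-0.55,0.37],[0.1,-0.0,-0.1]],[0,[0.1,-0.55,0.37],[0.1,-0.0,-0.1]],[0,[0.1,-0.55,0.37],[0.1,-0.0,-0.1]]]
```

View pics/v7.png

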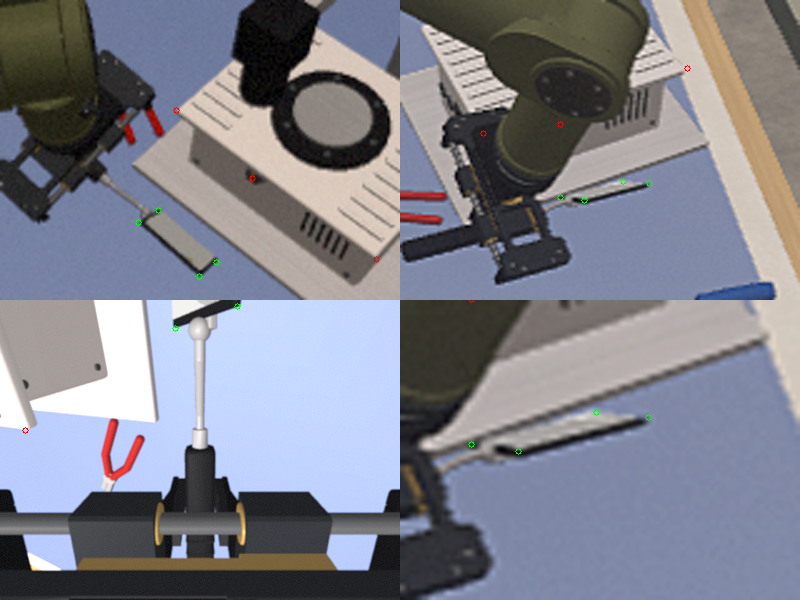

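The predicted head corners (green) and station points (red) lie on the image within 1–3 px in all views, and the arm is clear of the stand. Final approach.

Emit:
servo_tool([
  [0, [0.1, -0.5, 0.3], [0.1, 0, -0.1]],
  [0, [0.1, -0.5, 0.4], [0.1, 0, -0.1]],
  [0, [0.1, -0.5, 0.4], [0.1, 0, -0.1]],
  [0, [0.1, -0.5, 0.4], [0.1, 0, -0.1]],
  [0, [0.1, -0.5, 0.4], [0, 0, 0]],
  [0, [0.1, -0.3, 0.2], [0, 0, 0]],
  [0, [0, 0, 0], [0, 0, 0]],
  [0, [0, 0, 0], [0, 0, 0]],
  [0, [0, 0, 0], [0, 0, 0]],
])

```text
time_s: 12.57
tool_pos: [0.5137, -0.0137, 0.0632]
tool_rot: [-161.0, 9.5, 16.2]
force: [0.0, -0.5, -2.1]
grip_width: 0.0211
```

```bash
python3 - <<'E'
from goal import *
s=env.get_obs();T0=Tt(s);print(s['time_s'],s['grip_width'],s['force'],np.abs(s['joint_velocities']).max(),T0[:3,3]);check(T0)
show(plan(T0,goal(8),smax=.02,rmax=4),0)
C={n:cam(n) for n in('wrist','scene','side')}
G=T0@TG
o=np.zeros((600,800,3),np.uint8)
def dr(n,crop,sl,sz):
    c=C[n];x0,x1,y0,y1=crop;f=sz[0]/(x1-x0)
    im=cv2.convertScaleAbs(cv2.resize(c['im'][y0:y1,x0:x1],sz,interpolation=2),alpha=1.1)
    for A,pts,col in((G,[(a,b,0) for a in(-.044,.044) for b in(-.03,.03)],(0,255,0)),(ST,[B,(-.11,-.095,.14),(.17,-.095,.14)],(0,0,255))):
        for p in pts:
            u=proj(c,(A@np.r_[p,1])[:3]);cv2.circle(im,(int((u[0]-x0+.5)*f),int((u[1]-y0+.5)*f)),3,col,1)
    o[sl[1]:sl[1]+sz[1],sl[0]:sl[0]+sz[0]]=im
dr('scene',(250,350,150,225),(0,0),(400,300));dr('side',(200,360,120,240),(400,0),(400,300));dr('wrist',(0,512,0,384),(0,300),(400,300));dr('side',(260,340,160,220),(400,300),(400,300))
cv2.imwrite('pics/v8.png',o)
E
```

```text
12.5667 0.02109738895989278 [ 0.00741276 -0.54488083 -2.05899257] 0.29995124196257134 [ 0.51370261 -0.0137197   0.06317514]
glass st [   0.3 -175.4   93.7] dist 95.4 n [0.098 0.659 0.746] butt 0.101
near [-0.1  8.1 98.8]
far [ -1.  -10.2 109. ]
split [ 10.3 213.1 -15.5]
1 [[0,[-0.05,-0.43,-0.01],[-0.0,-0.1,-0.1]]]
```

View pics/v8.png

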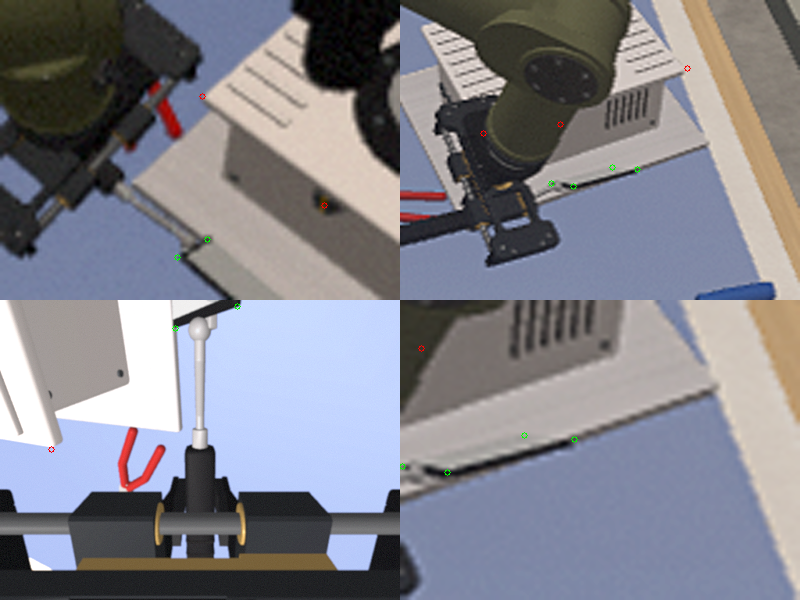

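The predicted corners match again: wrist (176,328) and (237,306) lie on the frame edge, and the bolt mark is on the bolt in the scene view. One last 4 mm trim for margin, then settle and hand in.

Emit:
servo_tool([
  [0, [0, -0.3, 0], [0, 0, 0]],
  [0, [0, 0, 0], [0, 0, 0]],
  [0, [0, 0, 0], [0, 0, 0]],
  [0, [0, 0, 0], [0, 0, 0]],
  [0, [0, 0, 0], [0, 0, 0]],
  [0, [0, 0, 0], [0, 0, 0]],
])

```text
time_s: 13.22
tool_pos: [0.5136, -0.0123, 0.0647]
tool_rot: [-161.0, 9.4, 16.0]
force: [-0.6, -0.2, -2.4]
grip_width: 0.0216
```

```bash
python3 - <<'E'
from goal import *
s=env.get_obs();print(s['time_s'],s['grip_width'],s['force'],np.abs(s['joint_velocities']).max());check(Tt(s))
G=(np.linalg.inv(ST)@Tt(s)@TG)[:3,3]
if abs(G[0])<.012 and abs(G[2]-.095)<.012 and .086<np.linalg.norm(G-B)<.105: print(env.sign_off())
E
```

```text
13.2167 0.021637048240331885 [-0.62658431 -0.19859636 -2.3535667 ] 0.18491746290293465
glass st [   0.4 -174.4   95.4] dist 94.4 n [0.099 0.659 0.745] butt 0.102
near [-0.1  8.3 96.8]
far [ -1. -10. 107.]
split [  9.9 213.5 -17.3]
the job is handed in; nothing more can be done
None
```

The mirror is picked up and held beside the bolt, and I handed the job in at 13.2 s; no verdict was reported. The first grasp missed because the fingertips really end about 30 mm short of the reported tool point. I saw this in the pictures, went that much lower, and the second grasp held with the fingers at 21.6 mm on the 22 mm grip. The miss left the mirror where it lay.

The last checks were worked out from my measured poses, and the pictures agree to within about 1–3 px:

- **Position:** the glass is 94 mm from the bolt, within 1 mm sideways and in height.
- **Reflection:** the governing point (`aim_near`) is 0 mm along and 8 mm across from mid-glass (limits 30 and 18 mm). If the far rule applied instead, it would be 10 mm across, also inside.
- **Clearance and steadiness:** the butt is 102 mm above the bench. I felt no contact with the station, and the joints moved under 0.2 °/s.

- **Head angle:** I used 60° and the views gave 58–60°. The pose tolerates about 4–5° of error there.
- **Last trim:** I commanded a 3 mm shift and only about 1 mm was reached; I left it since it was well inside the limits.
- **Station fit:** the bolt and cover points fitted within about 2 px, but one plate corner was off by 3.5 px.

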